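# Brace the UV curing pad, set full power and start it

## Robot

A 6-joint arm with a two-finger parallel gripper is mounted at the origin on the work surface. World frame = base frame: x ahead of the robot, y to its left, z up, the work surface at z = 0. Lengths are in m, angles in rad, forces in N, time in s.
With the tool pointing down it reaches from about 0.35 to 0.775 m from the base axis. Payload 5.5 kg.
Tool frame: the origin (TCP) lies between the finger pads; the fingertips stand 19 mm ahead of it and the grasp point (between the pads) is the TCP; z points along the fingers, x is the direction in which the jaws open and shut, and the axes are right-handed (so a half turn about z gives the same grasp; the last joint's range is limited). The gripper opens to 85 mm and grips with 20 to 120 N. Pads are 22 mm wide; open, the fingers measure 114 mm over their backs; the gripper's body (76 mm by 85 mm) begins 54 mm behind the grasp point. The pads swing forward as they close: fully open they stand 13 mm farther back than shut.
Start: joints at [-1.273, 0.313, 0.046, 1.304, 0, 1.431], TCP at [0.244, -0.521, 0.25] pointing down, gripper open.
Joint ranges: [-2.76, 2.76], [-0.86, 1.69], [-1.03, 1.26], [-2.2, 2.34], [-1.47, 1.5], [-3.14, 3.14]. Speed limits (rad/s): [2.57, 2.57, 3.14, 3.14, 3.14, 3.14].

## Interface

Orientations are given as a unit quaternion [w, x, y, z].
In Python, from workcell import env gives the robot as it stands. The module is installed in compiled form; this text tells all that it offers.
- The arm moves only by the tool carry_out, never from a script. Its argument "steps" is a list of rows, each a list of 7 numbers: the gripper command: -1 is shut, 1 is fully open, values between are in proportion, then the shift along the tool's x, y, z in m, then the turn, a rotation vector about the tool's x, y, z in rad. A call has 1 to 20 rows; each row shifts and turns the commanded pose from where the row before left it, along the tool's axes as they then stand; what a row does not reach is not made up. A row lasts 1/8 s, in which the tool goes at most 62.5 mm and 10.7 degrees, less where a joint would pass 70% of its speed; a pose out of reach is approached as far as the arm can. A call with a gripper value outside its range is refused whole. The fingers move at their own pace and stop on an object; "grip_force" is the grip in N (left out, the last holds). Time passes only in rows, so rows that do not move let the fingers close. It gives the time, the measured TCP pose, the force and the opening at its end, in the units of the state.
- env.get_state(): the state, without advancing time (a new reading comes with each control period).
- env.read_camera(name): name is "side" or "top" or "wrist"; returns a dict with "color" (384x512x3 uint8, red, green, blue), "K" (3x3 intrinsics, pixels), "R" (3x3) and "t" (3): a world point X has camera coordinates R X + t. Camera axes: x right, y down, z forward; pixel columns grow to the right and rows downward; lengths in m; the calibration is good to about 2 mm. A picture is of the moment at which its call begins. There is no depth.
- env.hand_in(): hands the job in, once; it reports no verdict.
The state is a dict: "clock": time; "joint_pos": joint angles; "qvel": joint speeds; "tau": joint torques, N m; "tcp_pos": TCP position; "orientation": TCP orientation; "wrist_force": force on the tool from outside, world axes, zero at the start; "ft_torque": the same for the moment, N m; "finger_gap": finger opening in m.
Only numpy, scipy, OpenCV 4.12 (cv2) and the standard library are available. Lean on these libraries where they do the work, as an engineer would, in place of code of your own. Each camera call takes 0.05 s, during which the arm holds its last target. There are 200 camera calls.

## Task

Start a full-power cure of the black chess knight that stands on the loose UV curing pad: push the pad back until its rear lies flat against the fixed grey steel angle on the counter, roll the orange thumbwheel in its top towards the steel angle until it stops, and only then press the green latching button on the pad's front fully home, letting the steel angle take the push. Leave the pad there, flat against the steel, with the knight still standing upright on the violet glass, and leave the beaker, the parts tray and the file where they are.

Things in the scene. Friction and masses are not known exactly. Their poses are not given: they have to be found in the camera images.
- stop_rail: Fixed grey steel angle (L section) screwed to the counter, 400 mm long, 30 mm high; it never moves. Origin: on its stop face (the upright face that looks towards the robot) at mid length, at counter height. Its x axis is level, square to the stop face, and points away from the robot side into the steel (the direction in which to push); its y axis runs along the face, z up. The upright leg is 4 mm thick, and its flange lies behind it at +x.
- pad: Loose UV curing pad, a flat box 140 mm deep (x) by 160 mm wide (y) by 46 mm high, about 0.5 kg (it varies); it slides on the counter at roughly 2 to 5 N. Origin: centre of its underside. x points to its rear (the face at x = +70 mm that must lie against the steel angle); its front face is at x = -70 mm; y to its left, z up.
- pad_rear_left (a point): Lower part of the pad's rear face near its left corner: x = +70, y = +75, z = 15 mm in the pad's frame. Once only one rear corner touches the steel, swinging the rest flat takes up to about 20 N, least when the front is pushed near the side that still stands off.
- pad_rear_right (a point): The same near the right corner: x = +70, y = -75, z = 15 mm in the pad's frame.
- pad_wheel_top (a point): Crest of the orange thumbwheel: x = -44, y = +42, z = 52 mm in the pad's frame; fixed to the pad. The wheel is a disc 40 mm in diameter and 14 mm wide, its axle level and along the pad's y axis, 20 mm below this point; it sits in a slot 33 x 20 mm in the pad's top, so that only its rim's uppermost 6 mm stands out of the 46 mm high top.
- power_wheel (a joint): Turn of the thumbwheel, rad: it starts somewhere from 0 to 0.6 and stops at 1.5 (full power); rolling the exposed rim towards the pad's rear (+x) raises it, 20 mm of rim travel per rad. It turns easily (about 0.6 N at the rim, finger friction drives it) and stays where it is left. At full power a white mark stands at the crest; below about 0.7 rad the mark is hidden in the slot.
- button_face (a point): Centre of the outer face of the green push button, which moves with it: x = -84, y = -30, z = 25 mm in the pad's frame when it is out. The button is a cylinder of 26 mm diameter, its axis level along the pad's x axis, standing 14 mm out of the pad's front face. It is pressed towards the pad's rear (+x).
- start_button (a joint): Travel of the green latching button, m: 0 out, 0.006 fully home. It goes in against about 8 N, more than it takes to slide the unbraced pad, has no return spring and stays in where it is left.
- knight: Loose black resin chess knight, 60 mm tall, round base of 36 mm diameter, 45 g, standing on the pad's violet glass light table, which fills the pad's top from x = -19 to +65 mm, y = +-72 mm, level with it. The knight starts 18 to 38 mm behind the pad's middle. Origin: centre of the base's underside, z up along the piece.
- beaker: Empty glass beaker, 60 mm across, 80 mm tall, loose; a bystander. Origin: centre of its underside.
- parts_tray: Teal silicone parts tray, 100 x 150 x 24 mm, loose; a bystander. Origin: centre of its underside.
- alu_file: Aluminium hand file with a blue handle, 170 mm long along its x axis, 14 mm high, loose; a bystander. Origin: on its underside near mid length.
Mind the look-alikes: they are no part of the job. Of the things that look like the pad, the smallest one is meant.

How it is judged:
By the outcome, as a careful person would: the job done as asked, in the order asked, and still so for the second after the job is handed in, with the robot touching nothing.
It also fails if it takes over 72 s, if anything falls off the work surface, if the arm or the gripper's body presses on something with over 40 N, if the wrist force passes 120 N, or if a joint passes its speed limit or range.

## Working session

There is one attempt and no reset: what is moved stays moved. The work goes in short steps, Python scripts to look and compute and a tool call to move; the robot and the scene stay as the last step left them, time stands still between calls to the robot, and variables do not carry over. Pictures are saved under pics/ and viewed, about 8 in all and at most 12, crops included, and the job is handed in when it is done.

Besides the shell and the picture viewer there is one more tool, called after "Call:" as a command line: name --pt "numbers of a row" for each row, then --argument value for the rest. carry_out: Moves the arm, as the interface text tells. Its arguments: {"type":"object","properties":{"steps":{"type":"array","items":{"type":"array","items":{"type":"number"}}},"grip_force":{"type":"number"}},"required":["steps"]}

```bash
mkdir -p pics; cat > h.py <<'E'
import numpy as np, cv2
from workcell import env
def snap(name,fn):
    c=env.read_camera(name); np.savez('pics/'+fn+'.npz',**c)
    cv2.imwrite('pics/'+fn+'.png',c['color'][:,:,::-1]); return c
def ray(c,u,v,z):
    K,R,t=c['K'],c['R'],c['t']; d=R.T@np.linalg.inv(K)@np.array([u,v,1.]); o=-R.T@t
    return o+d*(z-o[2])/d[2]
def proj(c,X):
    p=c['K']@(c['R']@np.array(X)+c['t']); return p[:2]/p[2]
def load(fn): return dict(np.load('pics/'+fn+'.npz'))
E
python3 - <<'E'
from h import *
a=snap('top','top0');b=snap('side','side0')
print(env.get_state())
for c in(a,b): print(c['K'],-c['R'].T@c['t'],c['R'])
E
```

```text
{'clock': 0.1, 'joint_pos': array([-1.27259307e+00,  3.13893779e-01,  4.51029518e-02,  1.30360800e+00,
        9.69687996e-06,  1.43118123e+00]), 'qvel': array([-3.36729466e-04, -2.20296731e-03,  1.80261389e-03,  6.29310634e-04,
        1.39977671e-04, -2.11542464e-05]), 'tau': array([ 2.07531884e-03, -4.81727242e+01,  2.99242204e+01,  1.28151380e-02,
       -1.48615100e-04,  3.19001636e-06]), 'tcp_pos': array([ 0.24364011, -0.52036373,  0.24952019]), 'orientation': array([-5.23598953e-04,  8.43790164e-01, -5.36672635e-01, -6.06520699e-04]), 'wrist_force': array([-0.82616101, -0.01502516,  0.62698682]), 'ft_torque': array([ 0.03967671,  0.008688  , -0.00186658]), 'finger_gap': 0.08543014884370694}
[[396.75766464   0.         255.44919516]
 [  0.         396.75766464 199.51664815]
 [  0.           0.           1.        ]] [ 0.43069259 -0.10297517  1.14564276] [[-0.00796526 -0.99967444  0.02423966]
 [-0.99206464  0.00485829 -0.125635  ]
 [ 0.12547634 -0.02504802 -0.99178036]]
[[349.96019807   0.         262.63616412]
 [  0.         349.96019807 192.30141718]
 [  0.           0.           1.        ]] [0.43016207 0.70180449 0.56061223] [[-0.98308825 -0.18235176  0.01689145]
 [-0.11020891  0.51543528 -0.84981202]
 [ 0.14625826 -0.8373018  -0.52681516]]
```

View pics/top0.png

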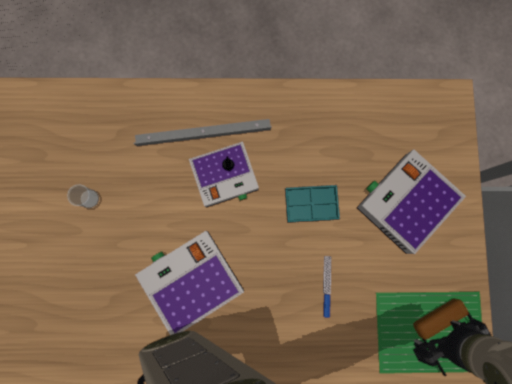

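View pics/side0.png

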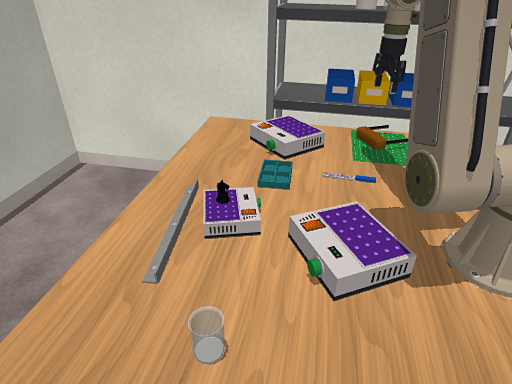

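Candidates for the pad in the top view are the small one at (224,174), which carries the knight and faces the steel angle (135–270, ~132), and two larger look-alikes at (190,283) and (411,202). I choose (224,174), the smallest. Next is a close crop to check that choice.

```bash
python3 - <<'E'
from h import *
a=load('top0')['color'][:,:,::-1]
cv2.imwrite('pics/crop0.png',cv2.resize(a[112:217,128:278],None,fx=5.333,fy=5.333,interpolation=cv2.INTER_CUBIC))
E
```

```text
(no output)
```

View pics/crop0.png

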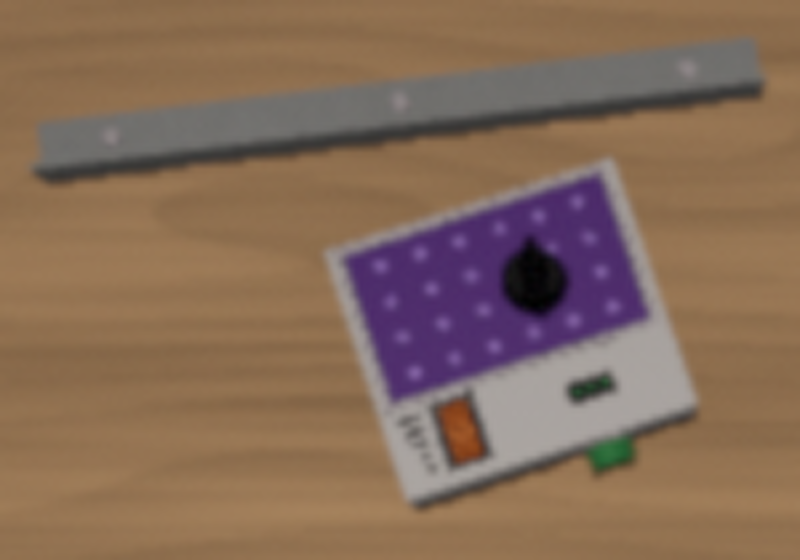

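Crop: this is the right pad: the knight is at (533,275), the orange wheel at (461,430) on the left front and the green button at (612,455) on the front. Top corners are at (328,252), (613,160), (697,408) and (412,500). The rail's top front edge runs (37,166)–(761,83).

```bash
cat >> h.py <<'E'
def padfit(P): # P: RL,RR,FR,FL world xy -> centre, yaw
    q=np.array([[.07,.08],[.07,-.08],[-.07,-.08],[-.07,.08]]);P=np.array(P);c=P.mean(0);d=P-c
    a=np.arctan2((q[:,0]*d[:,1]-q[:,1]*d[:,0]).sum(),(q*d).sum())
    R=np.array([[np.cos(a),-np.sin(a)],[np.sin(a),np.cos(a)]])
    return c,a,(P-c-q@R.T)*1000
E
python3 - <<'E'
from h import *
c=load('top0'); f=lambda x,y,z: ray(c,128+x/5.333-.4,112+y/5.333-.4,z)
P=[f(*p,.046)[:2] for p in[(328,252),(613,160),(697,408),(412,500)]]
ce,a,r=padfit(P); print('pad',ce,a,np.degrees(a),r.round(1))
R=np.array([[np.cos(a),-np.sin(a)],[np.sin(a),np.cos(a)]])
print('wheel',ce+R@[-.044,.042],f(461,430,.05),'button',ce+R@[-.084,-.03])
k=f(535,285,.0+.046+.01);print('knight local',R.T@(k[:2]-ce))
A=f(37,166,.03);B=f(761,83,.03);print('rail',A,B,np.linalg.norm(A-B),(A+B)/2)
A0=f(43,181,0);B0=f(763,96,0);print(A0,B0,np.linalg.norm(A0-B0))
d=(A-B)[:2];print('rail yaw',np.degrees(np.arctan2(-d[0],d[1])))
n=np.array([d[1],-d[0]])/np.linalg.norm(d);print('n',n,[(n@(A[:2]-p)*1000).round(1) for p in P[:2]])
for nm,p in[('beaker',(80,197,.0)),('tray1',(285,187,.02)),('tray2',(338,221,.02)),('file',(328,290,.01))]: print(nm,ray(c,*p))
s=load('side0')
for X in P: print('side',proj(s,[*X,.046]))
E
```

```text
pad [ 0.64463762 -0.04219366] 0.3182513764882219 18.234460697004113 [[ 0.2 -0.2]
 [-0.1  0.9]
 [-1.1  1.1]
 [ 1.  -1.8]]
wheel [ 0.58970506 -0.0160706 ] [ 0.59031941 -0.01551126  0.05      ] button [ 0.57424295 -0.0969713 ]
knight local [ 0.01655952 -0.01819647]
rail [0.73758146 0.21415087 0.03      ] [ 0.78348488 -0.17598253  0.03      ] 0.3928246328785045 [0.76053317 0.01908417 0.03      ]
[0.73733887 0.219139   0.        ] [ 0.78547413 -0.17896996  0.        ] 0.40100841282868893
rail yaw 6.710614706355216
n [0.99314902 0.11685473] [np.float64(69.5), np.float64(37.7)]
beaker [0.58542471 0.37392838 0.        ]
tray1 [ 0.60898967 -0.21674571  0.02      ]
tray2 [ 0.51011486 -0.36670692  0.02      ]
file [ 0.31642697 -0.33406036  0.01      ]
side [203.89348443 223.57756444]
side [204.24599379 189.71384775]
side [254.11772006 187.0549252 ]
side [260.84669407 219.35743375]
```

Call:
carry_out --pt "1 -0.0225 -0.0376 0 0 0 0" --pt "1 -0.0225 -0.0376 0 0 0 0" --pt "1 -0.0225 -0.0376 0 0 0 0" --pt "1 -0.0225 -0.0376 0 0 0 0" --pt "1 -0.0225 -0.0376 0 0 0 0" --pt "1 -0.0225 -0.0376 0 0 0 0" --pt "1 -0.0225 -0.0376 0 0 0 0" --pt "1 -0.0225 -0.0376 0 0 0 0" --pt "1 -0.0225 -0.0376 0 0 0 0" --pt "1 -0.0225 -0.0376 0 0 0 0" --pt "1 -0.0225 -0.0376 0 0 0 0" --pt "1 -0.0225 -0.0376 0 0 0 0" --pt "1 0 0 0 0 0 0.12" --pt "1 0 0 0 0 0 0"

```text
clock: 1.85
tcp_pos: [0.5379, -0.0843, 0.2497]
orientation: [0.0, 0.811, -0.585, -0.001]
wrist_force: [-0.3, -0.1, 0.2]
finger_gap: 0.0851
```

```bash
cat >> h.py <<'E'
def st():
    s=env.get_state(); w,x,y,z=s['orientation']
    xt=np.array([1-2*(y*y+z*z),2*(x*y+w*z)]); yaw=np.arctan2(xt[1],xt[0])
    print('t',s['clock'],'tcp',s['tcp_pos'].round(4),'yaw',np.degrees(yaw).round(2),'F',s['wrist_force'].round(1),'gap',round(s['finger_gap'],4),'q6',s['joint_pos'][5].round(2))
    return s['tcp_pos'],yaw
def delta(target,yawt=None): # world target -> tool shift, turn
    p,y=st(); d=np.array(target)-p
    print('tool shift',[round(v,4) for v in (d[0]*np.cos(y)+d[1]*np.sin(y), d[0]*np.sin(y)-d[1]*np.cos(y), -d[2])],'turn z',None if yawt is None else round(-(np.radians(yawt)-y),4))
E
python3 - <<'E'
from h import *
ce=np.array([.6446,-.0422]);a=.3183;R=np.array([[np.cos(a),-np.sin(a)],[np.sin(a),np.cos(a)]])
delta([*(ce+R@[-.115,-.007]),.030],-71.8)
c=load('top0')
for p in[(208,233),(243,290),(137,276)]: print(ray(c,*p,.06))
c=snap('wrist','w1');print(-c['R'].T@c['t'])
E
```

```text
t 1.85 tcp [ 0.5379 -0.0843  0.2497] yaw -71.65 F [-0.3 -0.1  0.2] gap 0.0851 q6 2.52
tool shift [np.float64(0.0004), np.float64(0.0004), np.float64(0.2197)] turn z 0.0025
[ 4.76812618e-01 -4.72331356e-04  6.00000000e-02]
[ 0.32382748 -0.09507938  0.06      ]
[0.3634397  0.18809069 0.06      ]
[ 0.60298157 -0.06269932  0.37394798]
```

View pics/w1.png

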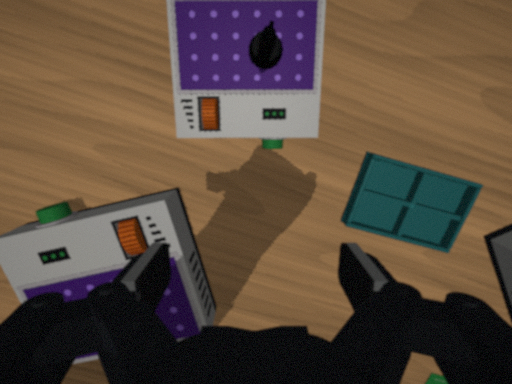

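The wrist view shows the small pad ahead, front edge (177,137)–(319,137) and button at (272,143). The big look-alike's corner at (180,190) is to the left and the tray to the right. All of them clear the descent spot.

```bash
python3 - <<'E'
from h import *
c=load('w1')
A=ray(c,177,137,.046);B=ray(c,319,137,.046);print(A,B,np.linalg.norm(A-B));d=A-B;print(np.degrees(np.arctan2(-d[0],d[1])))
b=ray(c,272.5,147,.025);print('btn',b)
a=np.arctan2(-d[0],d[1]);R=np.array([[np.cos(a),-np.sin(a)],[np.sin(a),np.cos(a)]])
ce=(A+B)[:2]/2+R@[.07,0];print('ce',ce,'local btn',R.T@(b[:2]-ce),'knight',R.T@(ray(c,266,58,.05)[:2]-ce))
print('front top pred of old estimate',(np.array([.6446,-.0422])))
delta([*(ce+R@[-.115,-.007]),.03],np.degrees(a)-90)
E
```

```text
[0.55517787 0.0135752  0.046     ] [ 0.6061256  -0.13954784  0.046     ] 0.1613763812428825
18.403529631214344
btn [ 0.57729307 -0.09509329  0.025     ]
ce [ 0.6470717 -0.0408868] local btn [-0.08332331 -0.02940455] knight [ 0.01111168 -0.01935029]
front top pred of old estimate [ 0.6446 -0.0422]
t 1.9 tcp [ 0.5377 -0.0848  0.2498] yaw -71.65 F [-0.8 -0.3 -0.3] gap 0.0853 q6 2.52
tool shift [np.float64(-0.0001), np.float64(-0.0026), np.float64(0.2198)] turn z -0.001
```

Call:
carry_out --pt "1 0 0 0.04 0 0 0" --pt "1 0 0 0.05 0 0 0" --pt "1 0 0 0.05 0 0 0" --pt "1 0 0 0.04 0 0 0" --pt "1 0 0 0.025 0 0 0" --pt "1 0 0 0.014 0 0 0" --pt "1 0 0 0 0 0 0" --pt "1 0 -0.008 0 0 0 0" --pt "1 0 -0.008 0 0 0 0" --pt "1 0 -0.008 0 0 0 0" --pt "1 0 0 0 0 0 0"

```text
clock: 3.28
tcp_pos: [0.5619, -0.0773, 0.0317]
orientation: [-0.0, 0.81, -0.586, 0.001]
wrist_force: [0.4, -0.8, -0.3]
finger_gap: 0.0852
```

```bash
python3 - <<'E'
from h import *
delta([.5377,-.0848,.03])
c=snap('wrist','w2')
E
```

```text
t 3.275 tcp [ 0.5619 -0.0773  0.0317] yaw -71.74 F [ 0.4 -0.8 -0.3] gap 0.0852 q6 2.54
tool shift [np.float64(-0.0005), np.float64(0.0253), np.float64(0.0017)] turn z None
```

View pics/w2.png

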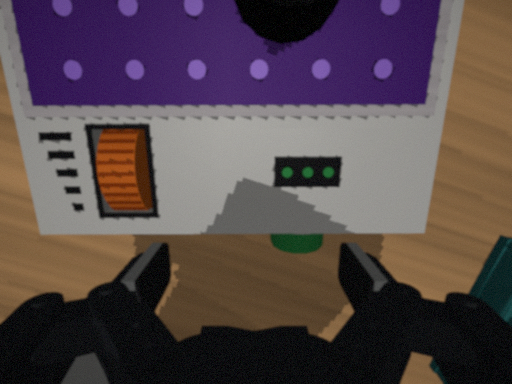

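The fingers straddle the button (272–323 px, between inner finger edges at 170 and 340). The front edge is parallel to the gripper.

Call:
carry_out --pt "1 0 -0.005 0 0 0 0" --pt "1 0 -0.005 0 0 0 0" --pt "1 0 -0.004 0 0 0 0" --pt "1 0 -0.004 0 0 0 0.025" --pt "1 0 -0.004 0 0 0 0.025" --pt "1 0 -0.004 0 0 0 0.025" --pt "1 0 -0.004 0 0 0 0.025" --pt "1 0 -0.004 0 0 0 0.025" --pt "1 0 -0.004 0 0 0 0.025" --pt "1 0 -0.004 0 0 0 0.025" --pt "1 0 -0.004 0 0 0 0.025" --pt "1 0 0 0 0 0 0"

```text
clock: 4.82
tcp_pos: [0.6023, -0.0646, 0.0308]
orientation: [0.001, 0.748, -0.664, -0.003]
wrist_force: [-7.9, 2.0, 6.0]
finger_gap: 0.0848
```

```bash
python3 - <<'E'
from h import *
p,y=st();print('n',p[:2]@[.99315,.11685])
c=snap('wrist','w3')
E
```

```text
t 4.825 tcp [ 0.6023 -0.0646  0.0308] yaw -83.19 F [-7.9  2.   6. ] gap 0.0848 q6 2.78
n 0.5905832237741442
```

View pics/w3.png

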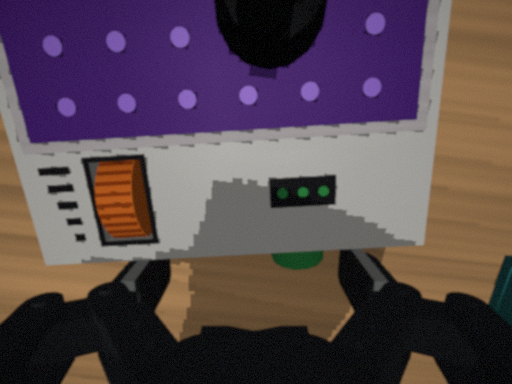

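Pad still lags about 3° (front edge (48,265)–(427,243)), with the left finger in contact. Push on slowly.

Call:
carry_out --pt "1 0 -0.003 0 0 0 0" --pt "1 0 -0.003 0 0 0 0" --pt "1 0 -0.003 0 0 0 0" --pt "1 0 -0.003 0 0 0 0" --pt "1 0 0 0 0 0 0"

```text
clock: 5.5
tcp_pos: [0.6141, -0.0631, 0.0307]
orientation: [0.001, 0.748, -0.664, -0.003]
wrist_force: [-7.9, 3.0, 4.5]
finger_gap: 0.085
```

```bash
python3 - <<'E'
from h import *
p,y=st();print('n',p[:2]@[.99315,.11685])
E
```

```text
t 5.5 tcp [ 0.6141 -0.0631  0.0307] yaw -83.18 F [-7.9  3.   4.5] gap 0.085 q6 2.79
n 0.602467916480245
```

Call:
carry_out --pt "1 0 -0.002 0 0 0 0" --pt "1 0 -0.002 0 0 0 0" --pt "1 0 -0.002 0 0 0 0" --pt "1 0 0 0 0 0 0"

```text
clock: 6.0
tcp_pos: [0.6196, -0.0625, 0.0307]
orientation: [0.002, 0.748, -0.664, -0.003]
wrist_force: [-9.2, 2.5, 5.5]
finger_gap: 0.0859
```

```bash
python3 - <<'E'
from h import *
p,y=st();print('n',p[:2]@[.99315,.11685])
c=snap('top','t2')
a=c['color'][:,:,::-1]
A=cv2.resize(a[112:217,128:278],None,fx=5.333,fy=5.333,interpolation=cv2.INTER_CUBIC)
cv2.imwrite('pics/t2c.png',A)
E
```

```text
t 6.0 tcp [ 0.6196 -0.0625  0.0307] yaw -83.18 F [-9.2  2.5  5.5] gap 0.0859 q6 2.79
n 0.6080975194129906
```

View pics/t2c.png

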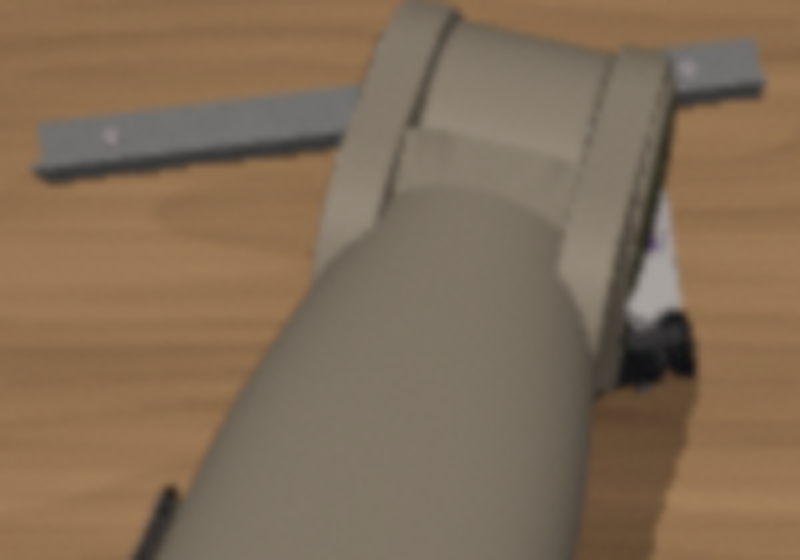

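The arm hides the pad in the top view (only its right edge shows, near (665,260)). I'll go on by force.

Call:
carry_out --pt "1 0 -0.002 0 0 0 0" --pt "1 0 -0.002 0 0 0 0" --pt "1 0 0 0 0 0 0"

```text
clock: 6.42
tcp_pos: [0.6197, -0.0624, 0.0307]
orientation: [0.004, 0.748, -0.664, -0.006]
wrist_force: [-19.9, -0.8, 15.4]
finger_gap: 0.0855
```

```bash
python3 - <<'E'
from h import *
p,y=st();print('n',p[:2]@[.99315,.11685])
c=snap('wrist','w4');snap('side','s4')
# front top edge of pad: lowest light-grey pixel per column
im=c['color'].astype(int);pts=[]
for u in list(range(60,130,6))+list(range(200,260,6))+list(range(390,420,4)):
    col=im[:,u];g=(col.min(1)>90)&(np.ptp(col,1)<25)
    v=np.where(g)[0]; pts.append((u,v.max() if len(v) else -1))
print(pts)
E
```

```text
t 6.425 tcp [ 0.6197 -0.0624  0.0307] yaw -83.21 F [-19.9  -0.8  15.4] gap 0.0855 q6 2.79
n 0.6081491992000587
[(60, np.int64(259)), (66, np.int64(259)), (72, np.int64(259)), (78, np.int64(259)), (84, np.int64(259)), (90, np.int64(259)), (96, np.int64(259)), (102, np.int64(259)), (108, np.int64(259)), (114, np.int64(259)), (120, np.int64(259)), (126, np.int64(259)), (200, np.int64(259)), (206, np.int64(259)), (212, np.int64(259)), (218, np.int64(259)), (224, np.int64(259)), (230, np.int64(259)), (236, np.int64(259)), (242, np.int64(259)), (248, np.int64(259)), (254, np.int64(259)), (390, np.int64(259)), (394, np.int64(259)), (398, np.int64(259)), (402, np.int64(259)), (406, np.int64(259)), (410, np.int64(259)), (414, np.int64(259)), (418, np.int64(259))]
```

Call:
carry_out --pt "1 0 -0.002 0 0 0 0" --pt "1 0 0 0 0 0 0" --pt "1 0 0 0 0 0 0"

```text
clock: 6.9
tcp_pos: [0.6197, -0.0624, 0.0307]
orientation: [0.006, 0.748, -0.664, -0.007]
wrist_force: [-25.7, -2.1, 20.3]
finger_gap: 0.0856
```

Call:
carry_out --pt "1 0 0.006 0 0 0 0" --pt "1 0 0.01 0 0 0 0" --pt "1 0 0.01 0 0 0 0" --pt "-1 0 0 -0.03 0 0 0" --pt "-1 0 0 -0.05 0 0 0" --pt "-1 0 0 -0.05 0 0 0" --pt "-1 0 0 -0.05 0 0 0" --pt "-1 0 0 -0.03 0 0 0" --pt "-1 0 0 0 0 0 0" --pt "-1 0 0 0 0 0 0"

```text
clock: 8.15
tcp_pos: [0.6028, -0.066, 0.2403]
orientation: [0.0, 0.747, -0.664, -0.0]
wrist_force: [0.3, 0.4, -0.4]
finger_gap: -0.0
```

```bash
python3 - <<'E'
from h import *
st();c=snap('wrist','w5');snap('side','s5')
E
```

```text
t 8.15 tcp [ 0.6028 -0.066   0.2403] yaw -83.26 F [ 0.3  0.4 -0.4] gap -0.0 q6 2.78
```

View pics/w5.png

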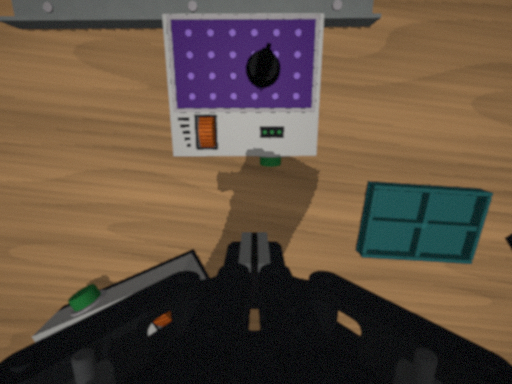

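The pad's rear is at the rail, with the knight upright at (263,68), corners (163,14), (324,13), (318,156), (172,157). Rail front edge runs (5,22)–(378,18). I'll measure the angles from image edges.

```bash
python3 - <<'E'
from h import *
c=load('w5');g=cv2.cvtColor(c['color'],cv2.COLOR_RGB2GRAY).astype(float)
def edge(us,v0,v1,z,sgn):
    P=[]
    for u in us:
        d=np.diff(g[v0:v1,u])*sgn;i=int(d.argmax());
        o=0
        if 0<i<len(d)-1:
            den=d[i-1]-2*d[i]+d[i+1]; o=.5*(d[i-1]-d[i+1])/den if den else 0
        P.append(ray(c,u,v0+i+.5+o,z)[:2])
    P=np.array(P);k=np.polyfit(P[:,1],P[:,0],1)
    r=P[:,0]-np.polyval(k,P[:,1]);m=abs(r)<.003;k=np.polyfit(P[m,1],P[m,0],1)
    print('yaw',np.degrees(np.arctan(-k[0])).round(2),'x at y=-.04',np.polyval(k,-.04).round(4),'res mm',(1000*r[m].std()).round(2),m.sum(),len(m))
print('front');edge(list(range(178,240,2))+list(range(288,314,2)),145,168,.046,-1)
print('glass front');edge(range(182,308,2),100,116,.046,1)
print('rail L');edge(range(12,155,3),10,28,.03,-1)
print('rail R');edge(range(332,372,2),8,28,.03,-1)
print('rail all');edge(list(range(12,155,3))+list(range(332,372,2)),8,28,.03,-1)
print(g[10:30,60].astype(int),g[8:28,350].astype(int))
P=[ray(c,*p,.046)[:2] for p in[(163,14),(324,13),(318.5,156.5),(172.5,157)]];print(padfit(P))
E
```

```text
front
yaw 6.9 x at y=-.04 0.6272 res mm 0.27 44 44
glass front
yaw 6.92 x at y=-.04 0.6791 res mm 0.31 63 63
rail L
yaw 7.23 x at y=-.04 0.769 res mm 0.21 48 48
rail R
yaw 7.11 x at y=-.04 0.769 res mm 0.22 20 20
rail all
yaw 7.17 x at y=-.04 0.7689 res mm 0.22 68 68
[94 93 93 95 94 96 97 98 98 89 73 48 40 42 44 46 39 41 54 63] [101 100 102 104 105 102 105 105 101  88  67  44  48  43  46  46  49  47
  65  87]
(array([ 0.69786336, -0.04488233]), np.float64(0.12375954668036633), array([[ 0.69729297, -0.26431768],
       [ 0.67800212,  0.55239159],
       [-0.56669718, -2.27009646],
       [-0.80859791,  1.98202255]]))
```

Pad yaw is 6.9° and rail yaw 7.2°, so the right rear corner may stand off by about 0.7 mm. I'll nudge the right side of the front (y≈-62 mm local, clear of the button) with shut fingers.

```bash
python3 - <<'E'
from h import *
delta([.6065,-.1185,.034],-82.95)
E
```

```text
t 8.25 tcp [ 0.6023 -0.0659  0.2395] yaw -83.25 F [-0.4 -1.1  0.7] gap -0.0002 q6 2.78
tool shift [np.float64(0.0527), np.float64(0.002), np.float64(0.2055)] turn z -0.0053
```

Call:
carry_out --pt "-1 0.0265 0.002 0 0 0 -0.005" --pt "-1 0.0265 0 0.03 0 0 0" --pt "-1 0 0 0.05 0 0 0" --pt "-1 0 0 0.05 0 0 0" --pt "-1 0 0 0.05 0 0 0" --pt "-1 0 0 0.025 0 0 0" --pt "-1 0 -0.006 0 0 0 0" --pt "-1 0 -0.006 0 0 0 0" --pt "-1 0 -0.003 0 0 0 0" --pt "-1 0 -0.002 0 0 0 0" --pt "-1 0 0 0 0 0 0"

```text
clock: 9.62
tcp_pos: [0.6249, -0.1169, 0.037]
orientation: [-0.0, 0.749, -0.662, 0.001]
wrist_force: [-0.1, 0.1, 0.2]
finger_gap: -0.0002
```

```bash
python3 - <<'E'
from h import *
p,y=st();print('pad-local',[(p[:2]-[.6983,-.0449])@[.9926,.121],(p[:2]-[.6983,-.0449])@[-.121,.9926]])
E
```

```text
t 9.625 tcp [ 0.6249 -0.1169  0.037 ] yaw -82.96 F [-0.1  0.1  0.2] gap -0.0002 q6 2.71
pad-local [np.float64(-0.0815258121140495), np.float64(-0.06262815377600928)]
```

Call:
carry_out --pt "-1 0 -0.002 0.003 0 0 0" --pt "-1 0 -0.002 0 0 0 0" --pt "-1 0 0 0 0 0 0"

```text
clock: 10.0
tcp_pos: [0.6263, -0.1166, 0.033]
orientation: [0.002, 0.749, -0.663, -0.001]
wrist_force: [-6.2, -2.0, 5.1]
finger_gap: -0.0
```

Call:
carry_out --pt "-1 0 -0.002 0 0 0 0" --pt "-1 0 0 0 0 0 0"

```text
clock: 10.25
tcp_pos: [0.6268, -0.1167, 0.033]
orientation: [0.003, 0.749, -0.663, -0.002]
wrist_force: [-10.3, -3.5, 7.0]
finger_gap: 0.0002
```

Call:
carry_out --pt "-1 0 -0.002 0 0 0 0" --pt "-1 0 -0.002 0 0 0 0" --pt "-1 0 0 0 0 0 0"

```text
clock: 10.62
tcp_pos: [0.6268, -0.1166, 0.033]
orientation: [0.006, 0.748, -0.663, -0.005]
wrist_force: [-22.2, -5.3, 16.3]
finger_gap: -0.0002
```

Call:
carry_out --pt "-1 0 -0.002 0 0 0 0" --pt "-1 0 0 0 0 0 0" --pt "-1 0 0 0 0 0 0"

```text
clock: 11.0
tcp_pos: [0.6268, -0.1166, 0.033]
orientation: [0.007, 0.748, -0.663, -0.006]
wrist_force: [-27.5, -5.9, 20.3]
finger_gap: -0.0
```

Call:
carry_out --pt "-1 0 0.01 0 0 0 0" --pt "-1 0 0.012 0 0 0 0" --pt "-1 0 0.01 -0.02 0 0 0" --pt "-1 0 0 -0.05 0 0 0" --pt "-1 0 0 -0.05 0 0 0" --pt "-1 -0.03 0 -0.05 0 0 0" --pt "-1 -0.03 0 -0.03 0 0 0" --pt "-1 0 0 0 0 0 0" --pt "-1 0 0 0 0 0 0"

```text
clock: 12.12
tcp_pos: [0.5971, -0.0599, 0.2334]
orientation: [0.0, 0.749, -0.662, 0.0]
wrist_force: [-0.4, -0.1, -1.2]
finger_gap: -0.0001
```

```bash
cat >> h.py <<'E'
def edge(c,us,v0,v1,z,sgn):
    g=cv2.cvtColor(c['color'],cv2.COLOR_RGB2GRAY).astype(float);P=[]
    for u in us:
        d=np.diff(g[v0:v1,u])*sgn;i=int(d.argmax());o=0
        if 0<i<len(d)-1:
            den=d[i-1]-2*d[i]+d[i+1]; o=.5*(d[i-1]-d[i+1])/den if den else 0
        P.append(ray(c,u,v0+i+.5+o,z)[:2])
    P=np.array(P);k=np.polyfit(P[:,1],P[:,0],1)
    r=P[:,0]-np.polyval(k,P[:,1]);m=abs(r)<.002;k=np.polyfit(P[m,1],P[m,0],1)
    print('yaw',np.degrees(np.arctan(-k[0])).round(2),'x at y=-.04',np.polyval(k,-.04).round(4),'res mm',(1000*r[m].std()).round(2),m.sum(),len(m))
E
python3 - <<'E'
from h import *
c=snap('wrist','w6')
ce=np.array([.6985,-.045]);n=np.array([.9926,.121]);t=np.array([-.121,.9926])
L=lambda x,y,z:proj(c,[*(ce+n*x+t*y),z])
for q in[(-.07,.08,.046),(-.07,-.08,.046),(.07,.08,.046),(.07,-.08,.046),(-.019,.072,.046),(-.019,-.072,.046),(-.044,.042,.05)]:print(q,L(*q).round(1))
for y in(.19,.1,-.1,-.16):print('rail',y,proj(c,[*(np.array([.7575*.9932,.7575*.1169])+t*y),.03]).round(1))
delta([.6408,-.0097,.09],-82.9)
# wheel in w5
o=c['color'].astype(int);m=(o[:,:,0]>140)&(o[:,:,2]<60)&(o[:,:,0]-o[:,:,1]>60);m[190:]=0
v,u=np.where(m);print('orange',u.min(),u.max(),v.min(),v.max(),len(u))
E
```

```text
(-0.07, 0.08, 0.046) [178.4 151.9]
(-0.07, -0.08, 0.046) [324.4 152.3]
(0.07, 0.08, 0.046) [168.3   5.3]
(0.07, -0.08, 0.046) [334.7   5.9]
(-0.019, 0.072, 0.046) [182.7 102.9]
(-0.019, -0.072, 0.046) [320.2 103.3]
(-0.044, 0.042, 0.05) [211.7 127.7]
rail 0.19 [-60.   10.9]
rail 0.1 [28.9 11.2]
rail -0.1 [226.  12.]
rail -0.16 [285.   12.2]
t 12.175 tcp [ 0.5967 -0.0601  0.2325] yaw -82.98 F [-0.4 -0.2 -0.4] gap -0.0 q6 2.79
tool shift [np.float64(-0.0447), np.float64(-0.0499), np.float64(0.1425)] turn z -0.0014
orange 204 217 116 137 187
```

```bash
python3 - <<'E'
from h import *
c=load('w6')
print('front');edge(c,list(range(186,245,2))+list(range(294,320,2)),143,162,.046,-1)
print('glass');edge(c,range(188,314,2),96,112,.046,1)
print('rail');edge(c,list(range(10,160,3))+list(range(342,380,2)),2,22,.03,-1)
print('railL');edge(c,list(range(10,160,3)),2,22,.03,-1)
ce=np.array([.6985,-.045]);n=np.array([.9926,.121]);t=np.array([-.121,.9926])
w=ray(c,210.5,126.5,.05)[:2]-ce;print('wheel local',w@n,w@t)
E
```

```text
front
yaw 7.15 x at y=-.04 0.6277 res mm 0.14 43 43
glass
yaw 7.19 x at y=-.04 0.6793 res mm 0.32 63 63
rail
yaw 7.17 x at y=-.04 0.7689 res mm 0.26 68 69
railL
yaw 7.21 x at y=-.04 0.7691 res mm 0.28 49 50
wheel local -0.04276390168157905 0.04324382402304482
```

Call:
carry_out --pt "-1 -0.0225 -0.025 0.02 0 0 0" --pt "-1 -0.022 -0.025 0.04 0 0 0" --pt "-1 0 0 0.05 0 0 0" --pt "-1 0 0 0.03 0 0 0" --pt "-1 0 0 0 0 0 0"

```text
clock: 12.8
tcp_pos: [0.6381, -0.0099, 0.0886]
orientation: [0.003, 0.749, -0.663, -0.004]
wrist_force: [-0.4, -0.0, 0.7]
finger_gap: 0.0001
```

```bash
python3 - <<'E'
from h import *
st();c=snap('wrist','w7');snap('side','s7')
s=load('s7')['color'][:,:,::-1]
cv2.imwrite('pics/v9.png',np.hstack([cv2.resize(c['color'][100:384,40:420,::-1],(400,300)),cv2.resize(s[150:255,170:310],(400,300),interpolation=cv2.INTER_CUBIC)]))
E
```

```text
t 12.8 tcp [ 0.6381 -0.0099  0.0886] yaw -83.03 F [-0.4 -0.   0.7] gap 0.0001 q6 2.88
```

View pics/v9.png

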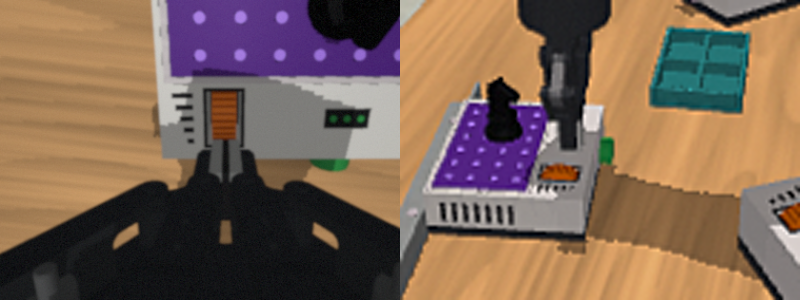

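The tip hovers just in front of the wheel (wheel crop (225,115)), and the knight stands. Pad yaw is now 7.15° against the rail's 7.17°, so it is flush. Next, lower onto the wheel gently.

Call:
carry_out --pt "-1 0 -0.003 0.008 0 0 0" --pt "-1 0 0 0.005 0 0 0" --pt "-1 0 0 0.002 0 0 0" --pt "-1 0 0 0.001 0 0 0" --pt "-1 0 0 0 0 0 0"

```text
clock: 13.52
tcp_pos: [0.6444, -0.009, 0.0774]
orientation: [-0.0, 0.749, -0.662, 0.0]
wrist_force: [0.5, -0.4, 0.1]
finger_gap: -0.0
```

Call:
carry_out --pt "-1 0 0 0.001 0 0 0" --pt "-1 0 0 0 0 0 0"

```text
clock: 13.78
tcp_pos: [0.6443, -0.0091, 0.0763]
orientation: [0.0, 0.749, -0.662, 0.0]
wrist_force: [0.4, 0.3, 0.5]
finger_gap: 0.0004
```

Call:
carry_out --pt "-1 0 0 0.001 0 0 0" --pt "-1 0 0 0 0 0 0"

```text
clock: 14.02
tcp_pos: [0.6443, -0.0091, 0.0752]
orientation: [0.0, 0.749, -0.662, -0.0]
wrist_force: [0.1, -0.5, -1.4]
finger_gap: 0.0002
```

Call:
carry_out --pt "-1 0 0.003 0.002 0 0 0" --pt "-1 0 0 0.001 0 0 0" --pt "-1 0 0 0 0 0 0"

```text
clock: 14.4
tcp_pos: [0.6412, -0.0095, 0.0721]
orientation: [0.0, 0.749, -0.662, -0.0]
wrist_force: [-0.4, 0.6, 0.1]
finger_gap: -0.0005
```

Call:
carry_out --pt "-1 0 0 0.001 0 0 0" --pt "-1 0 0 0 0 0 0"

```text
clock: 14.65
tcp_pos: [0.6414, -0.0095, 0.0712]
orientation: [0.0, 0.749, -0.662, -0.0]
wrist_force: [1.1, -0.3, -0.0]
finger_gap: -0.0001
```

Call:
carry_out --pt "-1 0 0 0.001 0 0 0" --pt "-1 0 0 0 0 0 0"

```text
clock: 14.9
tcp_pos: [0.6417, -0.0095, 0.0709]
orientation: [-0.0, 0.749, -0.662, 0.0]
wrist_force: [-1.0, -0.6, 3.8]
finger_gap: 0.0
```

Contact at tip z = 52 mm, which is the crest. First stroke towards the rail.

Call:
carry_out --pt "-1 0 -0.003 0 0 0 0" --pt "-1 0 -0.003 0 0 0 0" --pt "-1 0 -0.003 0 0 0 0" --pt "-1 0 -0.003 0 0 0 0" --pt "-1 0 -0.003 0 0 0 0" --pt "-1 0 0 0 0 0 0"

```text
clock: 15.65
tcp_pos: [0.6574, -0.0075, 0.071]
orientation: [-0.001, 0.749, -0.662, 0.001]
wrist_force: [0.3, 0.8, 4.4]
finger_gap: -0.0001
```

Call:
carry_out --pt "-1 0 0 -0.008 0 0 0" --pt "-1 0 0.015 -0.002 0 0 0" --pt "-1 0 0 0.006 0 0 0" --pt "-1 0 0 0.002 0 0 0" --pt "-1 0 0 0.002 0 0 0" --pt "-1 0 0 0 0 0 0"

```text
clock: 16.4
tcp_pos: [0.6423, -0.0094, 0.0709]
orientation: [-0.0, 0.749, -0.662, 0.001]
wrist_force: [-1.0, 0.0, 4.4]
finger_gap: -0.0
```

Call:
carry_out --pt "-1 0 -0.003 0 0 0 0" --pt "-1 0 -0.003 0 0 0 0" --pt "-1 0 -0.003 0 0 0 0" --pt "-1 0 0 0 0 0 0"

```text
clock: 16.9
tcp_pos: [0.6508, -0.0083, 0.0709]
orientation: [-0.0, 0.749, -0.662, 0.0]
wrist_force: [-2.3, 0.1, 6.6]
finger_gap: -0.0004
```

Call:
carry_out --pt "-1 0 -0.003 0 0 0 0" --pt "-1 0 -0.003 0 0 0 0" --pt "-1 0 0 0 0 0 0"

```text
clock: 17.27
tcp_pos: [0.6552, -0.0078, 0.0709]
orientation: [0.001, 0.749, -0.662, -0.001]
wrist_force: [-5.2, 0.1, 9.2]
finger_gap: -0.0001
```

Call:
carry_out --pt "-1 0 0 -0.008 0 0 0" --pt "-1 0 0.015 -0.002 0 0 0" --pt "-1 0 0 0.006 0 0 0" --pt "-1 0 0 0.002 0 0 0" --pt "-1 0 0 0.002 0 0 0" --pt "-1 0 0 0 0 0 0"

```text
clock: 18.02
tcp_pos: [0.6417, -0.0094, 0.0708]
orientation: [-0.0, 0.749, -0.662, 0.0]
wrist_force: [-1.4, 0.5, 4.8]
finger_gap: 0.0002
```

Call:
carry_out --pt "-1 0 -0.003 0 0 0 0" --pt "-1 0 -0.003 0 0 0 0" --pt "-1 0 -0.003 0 0 0 0" --pt "-1 0 -0.003 0 0 0 0"

```text
clock: 18.52
tcp_pos: [0.6522, -0.0081, 0.0709]
orientation: [0.001, 0.749, -0.662, -0.001]
wrist_force: [-6.4, -0.5, 9.0]
finger_gap: -0.0001
```

Resistance rose to 5–6 N, so the wheel seems to be at its stop. Lift straight up and look.

Call:
carry_out --pt "-1 0 0 -0.01 0 0 0" --pt "-1 0 0 -0.03 0 0 0" --pt "-1 0 0.03 -0.03 0 0 0" --pt "-1 0 0.02 -0.03 0 0 0" --pt "-1 0 0 0 0 0 0" --pt "-1 0 0 0 0 0 0"

```text
clock: 19.27
tcp_pos: [0.6043, -0.0141, 0.1701]
orientation: [-0.0, 0.749, -0.662, 0.0]
wrist_force: [0.8, -1.0, -0.1]
finger_gap: -0.0002
```

```bash
python3 - <<'E'
from h import *
p,y=st();c=snap('wrist','w8')
L=lambda x,y,z:proj(c,[*(np.array([.6985,-.045])+np.array([.9926,.121])*x+np.array([-.121,.9926])*y),z])
w=L(-.044,.042,.05);print(w,L(-.07,.08,.046),L(-.07,-.08,.046));u,v=map(int,w)
a=c['color'][max(v-50,0):v+50,max(u-60,0):u+70,::-1]
cv2.imwrite('pics/v10.png',np.hstack([cv2.resize(a,(390,300),interpolation=cv2.INTER_CUBIC),cv2.resize(c['color'][:,:,::-1],(400,300))]))
E
```

```text
t 19.275 tcp [ 0.6043 -0.0141  0.1701] yaw -82.97 F [ 0.8 -1.  -0.1] gap -0.0002 q6 2.86
[253.94451443 145.61887355] [211.28184682 174.60130555] [390.46805576 175.00593396]
```

View pics/v10.png

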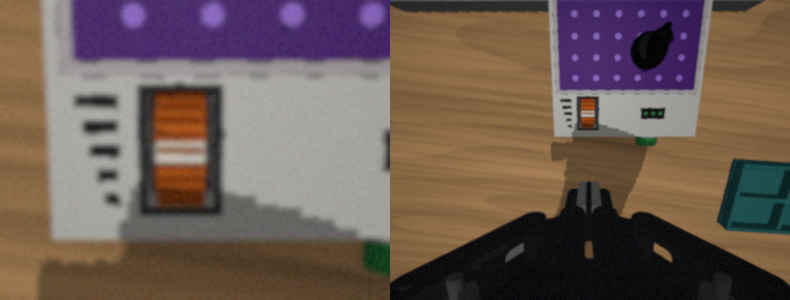

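The white mark sits at the slot's middle (crop (181,153), predicted crest row ≈152), so full power is set. The knight is upright. Next is the button.

```bash
python3 - <<'E'
from h import *
delta([.5929,-.0881,.031],-82.9)
E
```

```text
t 19.325 tcp [ 0.6039 -0.014   0.1694] yaw -82.96 F [-0.1  0.5 -0.4] gap 0.0001 q6 2.86
tool shift [np.float64(0.0722), np.float64(0.02), np.float64(0.1384)] turn z -0.0011
```

Call:
carry_out --pt "-1 0.036 0.02 0 0 0 0" --pt "-1 0.036 0 0.02 0 0 0" --pt "-1 0 0 0.05 0 0 0" --pt "-1 0 0 0.045 0 0 0" --pt "-1 0 0 0.022 0 0 0" --pt "-1 0 0 0 0 0 0" --pt "-1 0 -0.005 0 0 0 0" --pt "-1 0 -0.005 0 0 0 0" --pt "-1 0 0 0 0 0 0"

```text
clock: 20.45
tcp_pos: [0.6041, -0.0869, 0.0345]
orientation: [-0.001, 0.749, -0.662, 0.001]
wrist_force: [-0.2, 0.0, 0.1]
finger_gap: 0.0006
```

```bash
cat >> h.py <<'E'
def loc():
    p,y=st();d=p[:2]-np.array([.6985,-.045]);print('local',(d@[.9926,.121]).round(4),(d@[-.121,.9926]).round(4))
E
python3 -c "
from h import *
loc()"
```

```text
t 20.45 tcp [ 0.6041 -0.0869  0.0345] yaw -82.94 F [-0.2  0.   0.1] gap 0.0006 q6 2.74
local -0.0988 -0.0302
```

Call:
carry_out --pt "-1 0 -0.002 0.003 0 0 0" --pt "-1 0 -0.002 0 0 0 0" --pt "-1 0 -0.002 0 0 0 0" --pt "-1 0 0 0 0 0 0"

```text
clock: 20.95
tcp_pos: [0.6086, -0.086, 0.0303]
orientation: [0.0, 0.749, -0.662, 0.0]
wrist_force: [-0.3, -0.1, 0.3]
finger_gap: 0.0
```

Call:
carry_out --pt "-1 0 -0.002 0 0 0 0" --pt "-1 0 -0.002 0 0 0 0" --pt "-1 0 0 0 0 0 0"

```text
clock: 21.32
tcp_pos: [0.6102, -0.0858, 0.0302]
orientation: [0.002, 0.749, -0.663, -0.001]
wrist_force: [-6.6, -0.8, 5.0]
finger_gap: -0.0002
```

Call:
carry_out --pt "-1 0 -0.002 0 0 0 0" --pt "-1 0 -0.002 0 0 0 0" --pt "-1 0 0 0 0 0 0"

```text
clock: 21.7
tcp_pos: [0.6141, -0.0853, 0.0302]
orientation: [0.002, 0.749, -0.663, -0.001]
wrist_force: [-7.2, -1.7, 5.7]
finger_gap: 0.0004
```

```bash
python3 -c "
from h import *
loc()"
```

```text
t 21.7 tcp [ 0.6141 -0.0853  0.0302] yaw -83.0 F [-7.2 -1.7  5.7] gap 0.0004 q6 2.75
local -0.0887 -0.0298
```

Call:
carry_out --pt "-1 0 -0.002 0 0 0 0" --pt "-1 0 -0.002 0 0 0 0" --pt "-1 0 0 0 0 0 0"

```text
clock: 22.08
tcp_pos: [0.6149, -0.0851, 0.0301]
orientation: [0.004, 0.749, -0.663, -0.003]
wrist_force: [-15.9, -3.2, 11.5]
finger_gap: -0.0006
```

Call:
carry_out --pt "-1 0 -0.002 0 0 0 0" --pt "-1 0 -0.002 0 0 0 0" --pt "-1 0 0 0 0 0 0"

```text
clock: 22.45
tcp_pos: [0.615, -0.0851, 0.03]
orientation: [0.007, 0.748, -0.663, -0.006]
wrist_force: [-26.5, -5.7, 19.5]
finger_gap: 0.0
```

```bash
python3 -c "
from h import *
loc()"
```

```text
t 22.45 tcp [ 0.615  -0.0851  0.03  ] yaw -83.1 F [-26.5  -5.7  19.5] gap 0.0 q6 2.76
local -0.0877 -0.0297
```

The button is hard home at local -87.7 mm. Finger contact with the pad's front earlier implied -87.6 for a fully pressed button. Retreat and do the final check.

Call:
carry_out --pt "-1 0 0.01 0 0 0 0" --pt "-1 0 0.012 0 0 0 0" --pt "-1 0 0.012 -0.02 0 0 0" --pt "-1 0 0 -0.05 0 0 0" --pt "-1 0 0 -0.05 0 0 0" --pt "-1 0 0 -0.05 0 0 0" --pt "-1 0 0 -0.03 0 0 0" --pt "-1 0 0 0 0 0 0" --pt "-1 0 0 0 0 0 0"

```text
clock: 23.58
tcp_pos: [0.5903, -0.0881, 0.2293]
orientation: [0.0, 0.749, -0.662, -0.0]
wrist_force: [0.4, 0.2, -0.2]
finger_gap: 0.0003
```

```bash
python3 - <<'E'
from h import *
loc();c=snap('wrist','w9');s=snap('side','s9')['color']
L=lambda x,y,z:proj(c,[*(np.array([.6985,-.045])+np.array([.9926,.121])*x+np.array([-.121,.9926])*y),z])
for q in[(-.07,.08,.046),(-.07,-.08,.046),(-.019,.072,.046),(-.019,-.072,.046),(.07,.08,.03),(-.084,-.03,.03),(-.078,-.03,.03)]:print(q,L(*q).round(1))
cv2.imwrite('pics/v11.png',np.hstack([cv2.resize(c['color'][0:200,110:380,::-1],(405,300)),cv2.resize(s[110:,140:,::-1],(390,300))]))
E
```

```text
t 23.575 tcp [ 0.5903 -0.0881  0.2293] yaw -82.96 F [ 0.4  0.2 -0.2] gap 0.0003 q6 2.74
local -0.1126 -0.0297
(-0.07, 0.08, 0.046) [151.6 142.6]
(-0.07, -0.08, 0.046) [300.9 143. ]
(-0.019, 0.072, 0.046) [154.6  92. ]
(-0.019, -0.072, 0.046) [295.4  92.4]
(0.07, 0.08, 0.03) [143.6  -2.2]
(-0.084, -0.03, 0.03) [254.2 154.1]
(-0.078, -0.03, 0.03) [254.2 148.8]
```

View pics/v11.png

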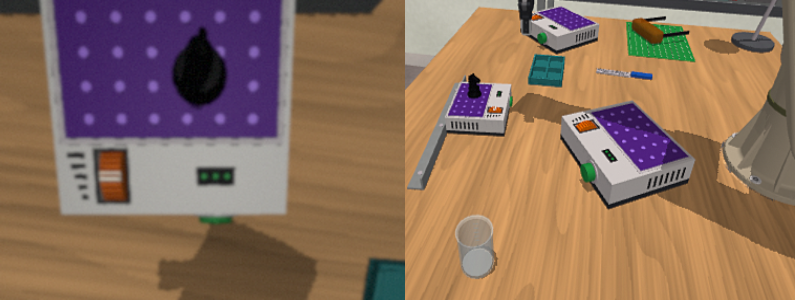

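Final view: white mark at the crest (112,176), button only a thin sliver (216,218), knight upright, and the beaker, tray and file in place. One numeric check of the seating follows, then hand in.

```bash
python3 - <<'E'
from h import *
c=load('w9')
edge(c,list(range(158,235,2))+list(range(272,296,2)),134,148,.046,-1)
edge(c,range(160,290,2),85,102,.046,1)
edge(c,list(range(5,135,3))+list(range(320,360,2)),0,14,.03,-1)
E
```

```text
yaw 7.17 x at y=-.04 0.6275 res mm 0.17 51 51
yaw 7.08 x at y=-.04 0.6793 res mm 0.34 65 65
yaw 7.13 x at y=-.04 0.7638 res mm 1.27 53 64
```

```bash
python3 -c "
from h import *
print(env.hand_in())"
```

```text
the job is handed in; nothing more can be done
None
```

The cure is started and the job is handed in, after about 24 s of robot time. I pushed the small UV pad flat against the steel angle, rolled the thumbwheel to its stop, and then pressed the green button home against the steel.

**Last checks:**
- **Seating:** the pad's yaw is 7.1–7.2°. The rail measured 7.17° from the same view before the wheel was turned. After the first push the right rear corner still seemed to stand off by about 0.7 mm, so I nudged it flat before touching the wheel.
- **Wheel:** the white mark stands at the crest, and resistance at the end of the roll rose to about 5–6 N.
- **Button:** it went in at about 7–8 N, then stopped hard at 26 N, where a fully pressed button should be.
- **Knight and bystanders:** the knight is upright on the glass. The beaker, tray and file look to be where they were; I judged this by eye only.

**Disagreement:** in the final picture the rail edge was cut off at the image border. That rail fit is poor (1.3 mm residual, about 5 mm off), so I relied on the earlier fits. The button's depth was judged by force and finger position, not measured in the image.

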